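Lever open the winder's dust cover and wind its hand wheel a full turn

TASK

Take the drill chuck off the winder's dust cover and lay it on the table, then lever the cover up with the blade of the flat scraper (not with the fingers), swing it open to well past upright so that it stays, and lay the scraper back on the table. Then wind the hand wheel under the cover clockwise (seen from above), past the white arrow once and on through a full turn, until it comes to its stop with the crank knob at the arrow again. Leave the cover open, do not let the chuck fall, and do not shift or knock over the tall die, the tin, the collet holder, the pliers or the red-handled scriber.

Things in the scene. Friction and masses are not known exactly. Their poses are not given: they have to be found in the camera images.
- winder: Fixed grey housing, 176 (x) x 190 (y) mm on a 200 x 206 x 10 mm foot plate, flat deck 65 mm over the table. Origin: centre of its underside, on the wheel's axis; +x points from its front to the hinge at its rear, z up. Closed, the dust cover (aluminium hood open below, 176 x 186 mm, walls 3 mm) sits on the deck from x = -88 to +88 mm, its flat top 109 mm over the table.
- cover (a joint): The dust cover's hinge, along the winder's y axis at x = +88 mm, 65 mm over the table. 0 closed, pi/2 upright, stop at 2.1 rad (leaning back). Stiff: stays where it is left; lifting the front edge takes 2 to 3 N. With the cover turned by c, a point of the closed hood (x, z from the hinge) stands at (x cos c + z sin c, z cos c - x sin c). No handle.
- cover_edge (a point): Upper edge of the blade gap in the middle of the cover's front wall (outer face): winder x = -88 mm, 79 mm over the table when closed; moves with the cover. The gap is 62 mm wide (winder y = -31 to 31) and reaches from the deck up to 14 mm over it; behind it, nothing stands before the wheel (x = -50 mm).
- wheel (a joint): Hand wheel angle, growing clockwise seen from above; needs about 1.3 N at the knob. The knob stands at angle (pi + 7.0 - value), counter-clockwise from the winder's +x axis, 38 mm from the wheel's axis: at 7.0 (and at 0.717) it is at the arrow. It starts between -0.9 and 0.55; its stop is at 7.05.
- knob_top (a point): Centre of the crank knob's top face. Knob: upright, black, 22 mm diameter, 22 mm tall, turns freely on its pin; top 101 mm over the table. The wheel, hidden under the closed cover, is a steel disc of 100 mm diameter, top face 79 mm over the table, axis through the winder's origin.
- arrow (a point): White arrow flat on the winder's deck, under the closed cover: 14 mm long, points at the wheel from the front (winder x = -71 to -57 mm, y = 0). This point: its middle.
- scraper: Loose flat scraper, 185 mm long, 90 g. Origin under its inner handle end, on the underside; +x along the blade, z up. Wooden handle 85 x 22 x 24 mm from x = -85 to 0; steel blade 16 mm wide, 3 mm thick, from x = 0 to +100 (a ferrule 20 mm wide and high to x = +9), its mid-plane 12 mm over the underside.
- blade_tip (a point): Middle of the blade's end, x = +100 mm, 12 mm over the scraper's underside.
- chuck: Loose grey drill chuck with a thin mandrel, 39 x 141 x 39 mm, about 0.55 kg, lying on the cover. Origin: centre of its underside, lengthwise along y: sleeve 40 mm wide and 39 mm high from y = -69 to -25 (its heavy end, grip it there), narrower body to y = -5, mandrel 8 mm thick to y = +69.
- tall_die: Bystander: dark upright threaded die, 33 x 34 x 128 mm, beside the winder. Origin under its centre.
- grease_tin: Bystander: flat round white tin, 60 mm diameter, 19 mm tall, on the other side of the winder. Origin under its centre.
- holder: Bystander: black upright collet holder, 32 x 42 x 68 mm. Origin under its centre.
- pincers: Bystander: pliers lying flat, 36 x 125 x 12 mm, lengthwise along y. Origin under its centre.
- cutter_pen: Bystander: scriber with a red handle and a thin round shaft, 20 x 124 x 20 mm, lengthwise along y. Origin under its centre.

How it is judged (in metres and radians):
On the way, in this order (a step that is already met when the one before it is completed fails the run):
1. the chuck lies on the table, let go, while the cover is still shut (height (world z) of chuck between -0.02 and 0.03 m and linear speed of chuck below 0.03 m/s and contact force between the fingers and chuck below 0.1 N and value of joint cover below 0.06 rad), for 0.2 s.
2. the cover is lifted more than 0.2 rad by the scraper (value of joint cover above 0.2 rad and contact force between scraper and winder above 0.3 N), for 0.1 s.
3. the cover stands open past upright (over 1.65 rad) (value of joint cover above 1.65 rad), for 0.2 s.
At the end, for the whole second after the job is handed in: The hand wheel is wound to its stop (joint over 6.8 rad, within 0.25 rad of the stop) and at rest; the cover stands open over 1.65 rad; the chuck and the scraper lie at rest on the table (origins below 30 mm) (value of joint wheel above 6.8 rad and velocity of joint wheel between -0.1 and 0.1 rad/s and value of joint cover above 1.65 rad and height (world z) of chuck between -0.02 and 0.03 m and linear speed of each of chuck, scraper below 0.03 m/s and height (world z) of scraper between -0.02 and 0.03 m); the robot touches nothing.
It fails at once if a bystander (tall die, tin, collet holder, pliers, scriber) shifted by more than 30 mm or an upright one tipped over (distance of any of tall_die, grease_tin, holder, pincers, cutter_pen from where it was at the start of the episode above 0.03 m or angle between any of tall_die, holder's own z axis and vertical above 0.5 rad).
It fails at once if the cover's first opening (0.06 to 0.2 rad) done with the fingers (value of joint cover between 0.06 and 0.2 rad and contact force between the fingers and winder above 1 N).
It fails at once if the chuck falls to the table (over 0.8 m/s below 60 mm) (height (world z) of chuck below 0.06 m and linear speed of chuck above 0.8 m/s).
It also fails if it takes over 72 s, if anything falls off the work surface, if the arm or the gripper's body presses on something with over 40 N, if the wrist force passes 120 N, or if a joint passes its speed limit or range.

ROBOT

A 6-joint arm with a two-finger parallel gripper is mounted at the origin on a cart in front of the work surface, level with it; the furniture and walls round the work are solid. World frame = base frame: x ahead of the robot, y to its left, z up, the work surface at z = 0. Lengths are in m, angles in degrees, forces in N, time in s.
With the tool pointing down it reaches from about 0.35 to 0.875 m from the base axis. Payload 4.2 kg.
Tool frame: the origin (TCP) lies on the centre line of the jaws, within the pads' length; the fingertips stand r.tip_extent ahead of it and the grasp point (between the pads) lies 11 mm behind it (r.tip_extent is the distance from the TCP to the fingertips, in m); z points along the fingers, y is the line along which they close (so a half turn about z gives the same grasp; the last joint's range is limited). The gripper opens to 87 mm and grips with 3 to 60 N. Pads are 19 mm wide; open, the fingers measure 117 mm over their backs; the gripper's body (75 mm by 190 mm) begins 51 mm behind the grasp point.
Start: joints at [89.645, 22.042, 0.453, 0, -68.411, -14.817], TCP at [0.164, 0.603, 0.231] pointing down, gripper open.
Joint ranges: [-179.83, 179.83], [-69.29, 118.12], [-61.27, 80.66], [-181.25, 117.63], [-171.15, -9.14], [-177.46, 177.46]. Speed limits (degrees/s): [159.86, 159.86, 180, 180, 180, 180].

INTERFACE

Orientations are given as a 3x3 rotation matrix whose columns are the frame's x, y, z axes.
In Python, from station import r gives the robot as it stands.
- The arm moves only by the shell command python3 -m jog 'ROWS'. ROWS is text: rows parted by semicolons, each of 5 numbers parted by spaces: the opening, from 0 (shut) to 1 (fully open), then the shift along the world's x, y, z in mm, then the turn about the world's z in degrees. In form: hand dx dy dz roll; .... A call has 1 to 5 rows; each row shifts and turns the commanded pose from where the row before left it; what a row does not reach is not made up. A row lasts 1/8 s, in which the tool goes at most 62.5 mm and 10.7 degrees, less where a joint would pass 70% of its speed; a pose out of reach is approached as far as the arm can. A call is refused whole if a number of a shift passes 62.5 or a number of a turn 10.7, either way. A call with a gripper value outside its range is refused whole. The fingers move at their own pace and stop on an object; the grip force is fixed at half the most. Time passes only in rows, so rows that do not move let the fingers close. It gives the time, the measured TCP pose, the force, the opening and the grip force at its end, in the units of the state.
- r.sense(): the state, without advancing time (a new reading comes with each control period).
- r.capture(name): name is "scene" or "top"; returns a dict with "pixels" (480x640x3 uint8, red, green, blue), "fovy" (degrees; the focal length in pixels is half the picture's height over the tangent of half this angle, whatever the lens; pixels are square), "cx", "cy" (the principal point, pixels), "origin" and "orientation" of the camera in the world. Camera axes: x right, y down, z forward; pixel columns grow to the right and rows downward; lengths in m; the calibration is good to about 2 mm. A picture is of the moment at which its call begins. There is no depth.
- r.finish_job(): hands the job in; it is judged then, once.
The state is a dict: "time_s": time; "joints": joint angles; "joint_velocities": joint speeds; "effort": joint torques, N m; "tcp_pos": TCP position; "ee_rot": TCP orientation; "wrist_force": force on the tool from outside, world axes, zero at the start; "moment": the same for the moment, N m; "gripper_width": opening from 0.0 (shut) to 1.0 (fully open); "gripper_force": force on a finger pad.
Only numpy, scipy, OpenCV 4.12 (cv2) and the standard library are available. Lean on these libraries where they do the work, as an engineer would, in place of code of your own. Each camera call takes 0.05 s, during which the arm holds its last target. There are 200 camera calls.

## Working session

There is one attempt and no reset: what is moved stays moved. The work goes in short steps, Python scripts to look and compute and a shell command to move; the robot and the scene stay as the last step left them, time stands still between calls to the robot, and variables do not carry over. Pictures are saved under pics/ and viewed, at most 10 in all, crops included, and the job is handed in when it is done.

```bash
ls; mkdir -p pics; python3 - <<'E'
from station import r
import cv2,numpy as np
s=r.sense()
for k,v in s.items(): print(k,np.round(v,3).tolist())
print(r.tip_extent)
for n in("scene","top"):
    c=r.capture(n); cv2.imwrite(f"pics/{n}0.png",c["pixels"][:,:,::-1])
    print(n,c["fovy"],c["cx"],c["cy"],np.round(c["origin"],4).tolist(),np.round(c["orientation"],4).tolist())
E
```

```text
pics
time_s 0.0
joints [89.645, 22.09, 0.381, -0.03, -68.41, -14.817]
joint_velocities [0.016, -0.05, -0.078, -0.002, -0.044, -0.049]
effort [0.0, -39.066, 18.74, 4.22, 0.011, -0.0]
tcp_pos [0.163, 0.603, 0.229]
ee_rot [[0.965, -0.262, -0.001], [-0.262, -0.965, -0.002], [0.0, 0.002, -1.0]]
wrist_force [0.048, 0.764, -0.229]
moment [-0.008, 0.004, -0.058]
gripper_force 0.0
gripper_width 1.003
0.008
scene 44.1535597204668 314.96339596994056 236.36046734137216 [0.1266, -0.4177, 0.8401] [[0.8731, -0.3555, 0.3337], [-0.4876, -0.6263, 0.6083], [-0.0072, -0.6938, -0.7201]]
top 42.417542257496414 313.99601217220834 233.77937373385717 [0.2931, 0.21, 1.2543] [[-0.0141, -0.9894, 0.1445], [-0.9999, 0.0133, -0.0066], [0.0046, -0.1446, -0.9895]]
```

View pics/scene0.png

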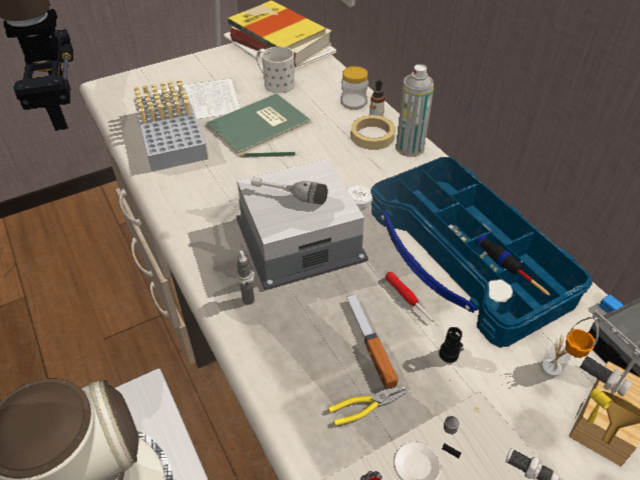

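View pics/top0.png

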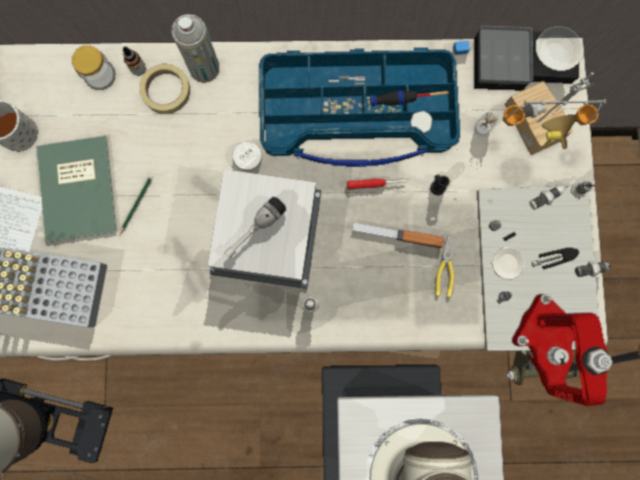

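Scene view: winder with gap at (315,243), chuck (290,190) on the cover, scraper (370,340), die (245,280), tin (360,195), scriber (408,295), holder (452,345), pliers (365,405). Top view: winder (265,228), chuck sleeve (270,210), scraper (400,236) with its blade toward the winder. I need enlarged crops for accurate pixels.

```bash
cat > h.py <<'E'
import numpy as np,cv2
def cam(c):
    return dict(f=240/np.tan(np.radians(c["fovy"]/2)),cx=c["cx"],cy=c["cy"],o=np.array(c["origin"]),R=np.array(c["orientation"]))
T=dict(f=240/np.tan(np.radians(42.417542257496414/2)),cx=313.996,cy=233.779,o=None,R=None)
def ray(k,p):
    d=k["R"]@np.array([(p[0]-k["cx"])/k["f"],(p[1]-k["cy"])/k["f"],1.]); return k["o"],d/np.linalg.norm(d)
def onz(k,p,z):
    o,d=ray(k,p); return o+d*(z-o[2])/d[2]
def tri(k1,p1,k2,p2):
    A=np.zeros((3,3));b=np.zeros(3)
    for k,p in((k1,p1),(k2,p2)):
        o,d=ray(k,p);M=np.eye(3)-np.outer(d,d);A+=M;b+=M@o
    return np.linalg.solve(A,b)
def proj(k,X):
    q=(np.asarray(X)-k["o"])@k["R"]; return np.stack([q[...,0]/q[...,2]*k["f"]+k["cx"],q[...,1]/q[...,2]*k["f"]+k["cy"]],-1)
def crop(im,x0,y0,w,h,s,name,step=20):
    a=cv2.resize(im[y0:y0+h,x0:x0+w,::-1],None,fx=s,fy=s,interpolation=cv2.INTER_CUBIC)
    for x in range(-(-x0//step)*step,x0+w,step):
        cv2.line(a,((x-x0)*s,0),((x-x0)*s,6),(0,0,255),1);cv2.putText(a,str(x),((x-x0)*s+2,14),0,.4,(0,0,255),1)
    for y in range(-(-y0//step)*step,y0+h,step):
        cv2.line(a,(0,(y-y0)*s),(6,(y-y0)*s),(0,0,255),1);cv2.putText(a,str(y),(8,(y-y0)*s+4),0,.4,(0,0,255),1)
    cv2.imwrite(name,a)
E
python3 - <<'E'
from h import *
crop(cv2.imread("pics/top0.png")[:,:,::-1],200,135,260,185,3,"pics/tc.png")
crop(cv2.imread("pics/scene0.png")[:,:,::-1],220,150,250,195,3,"pics/sc.png")
E
```

```text
(no output)
```

View pics/tc.png

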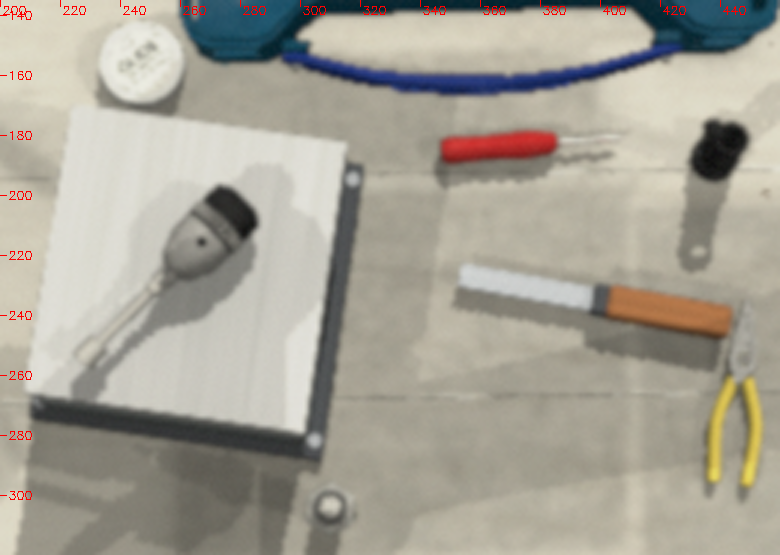

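View pics/sc.png

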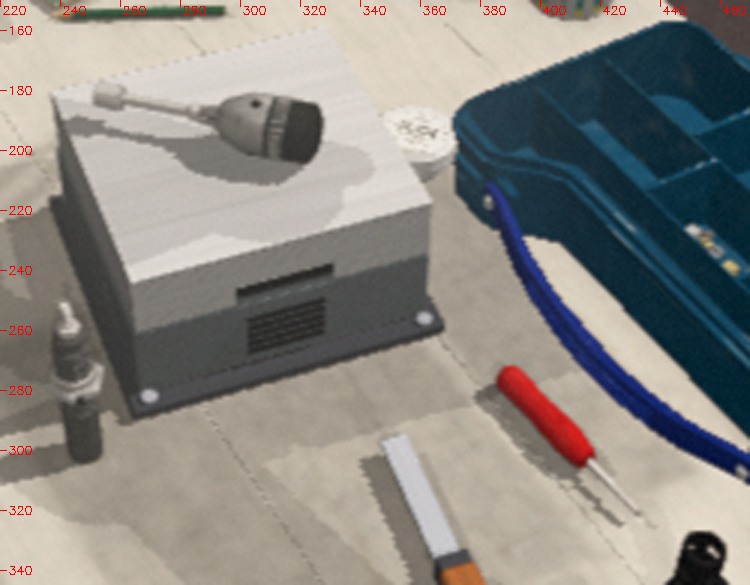

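Top crop: cover-top corners (223.3,170), (315.3,182.7), (302,280.3), (210,267.7); chuck from (278,206) to the mandrel tip (229,252.5); blade tip (355.3,227.3). Scene crop: the same corners at (327.3,159.3), (364,217.7), (264,244), (237,181.7); gap (300..331, 240..248).

```bash
cat >> h.py <<'E'
from station import r
def cams():
    a=r.capture("top");b=r.capture("scene"); return cam(a),cam(b),a["pixels"],b["pixels"]
E
python3 - <<'E'
from h import *
import pickle
kt,ks,_,_=cams(); pickle.dump((kt,ks),open("k.pkl","wb"))
C=dict(rl=((223.3,170),(327.3,159.3)),fl=((315.3,182.7),(364,217.7)),fr=((302,280.3),(264,244)),rr=((210,267.7),(237,181.7)),
 tip=((355.3,227.3),(351.3,296.7)),handEnd=((442.7,241.7),(391,382)),mand=((228.5,252.5),(253,182)),sleeve=((279.5,205),(321,192)))
P={}
for n,(a,b) in C.items(): P[n]=tri(kt,a,ks,b);print(n,np.round(P[n]*1000,1), np.round(proj(kt,P[n])-a,1),np.round(proj(ks,P[n])-b,1))
c=sum(P[n] for n in("rl","fl","fr","rr"))/4
d=(P["rl"]+P["rr"]-P["fl"]-P["fr"]); print("winder",c*1000,np.degrees(np.arctan2(d[1],d[0])))
for n,p,q in(("die base",(310,0),(0,0)),): pass
z={"tin":((247,155),.019),"holdertop":((439,183),.068),"dietop":((310,303),.128),"pen1":((347,185),.01),"pen2":((407,179),.01),"pl1":((447,236),.012),"pl2":((449,297),.012)}
for n,(p,h) in z.items(): print(n,np.round(onz(kt,p,h)*1000))
E
```

```text
rl [587.1 372.2 108.3] [ 0.4 -1. ] [-1.   0.2]
fl [560.5 197.5 109.1] [ 0.5 -1.2] [-1.4  0.3]
fr [376.8 224.7 112.5] [ 0.6 -1.8] [-2.1  0.4]
rr [402.5 394.6 112.4] [ 0.6 -1.9] [-1.9  0.3]
tip [488.2 117.   18.8] [ 0.5 -1.3] [-1.5  0.3]
handEnd [454.7 -57.7  20.8] [ 0.2 -0.5] [-0.7  0.2]
mand [424.8 359.4 129.4] [-0.   0.1] [ 0.1 -0. ]
sleeve [511.8 264.4 139.6] [ 0.3 -0.9] [-1.   0.2]
winder [481.73312007 297.25318281 110.5683836 ] 81.35613685731968
tin [639. 337.  19.]
holdertop [564. -45.  68.]
dietop [331. 211. 128.]
pen1 [575. 132.  10.]
pen2 [586.   8.  10.]
pl1 [466. -68.  12.]
pl2 [343. -67.  12.]
```

```bash
python3 - <<'E'
from h import *
import pickle
kt,ks=pickle.load(open("k.pkl","rb"))
e=onz(kt,(279.8,201.7),.130); m=onz(kt,(229.3,253.3),.130)
e2=onz(ks,(320,194),.130); m2=onz(ks,(252.5,182.5),.130)
for a,b in((e,m),(e2,m2)):
    d=(a-b)[:2]; L=np.linalg.norm(d); d/=L; print(a*1000,b*1000,L*1000,np.degrees(np.arctan2(d[1],d[0])),"grasp",(a[:2]-d*.022)*1000,"from mandrel", (b[:2]+d*.116)*1000)
E
```

```text
[518.16333195 264.92107237 130.        ] [423.34620659 357.77724359 130.        ] 132.71230461492055 -44.40135166173481 grasp [502.44529613 280.31403667] from mandrel [506.22312274 276.61434092]
[514.81172278 269.60664678 130.        ] [422.98682985 357.94405412 130.        ] 127.4178500007943 -43.89103740021653 grasp [498.95721225 284.85900711] from mandrel [506.58333992 277.5225178 ]
```

```bash
python3 -m jog '1 35 -33 0 -3; 1 43 -41 0 -4; 1 43 -41 0 -4; 1 43 -41 0 -4; 1 43 -41 0 -4' && python3 -m jog '1 43 -41 0 -4; 1 43 -41 0 -4; 1 35 -33 0 -2.3; 1 13 -12 0 0; 1 0 0 0 0'
```

```text
time_s: 0.82
tcp_pos: [0.3716, 0.4047, 0.2306]
ee_rot: [[0.826, -0.563, 0.0], [-0.563, -0.826, 0.0], [-0.0, -0.0, -1.0]]
wrist_force: [1.0, 1.1, 0.7]
gripper_width: 0.996
gripper_force: 0.0
time_s: 1.45
tcp_pos: [0.5049, 0.2786, 0.2302]
ee_rot: [[0.712, -0.702, -0.001], [-0.702, -0.712, -0.0], [-0.0, 0.001, -1.0]]
wrist_force: [-0.4, -0.7, -0.1]
gripper_width: 1.001
gripper_force: 0.0
```

```bash
python3 -m jog '1 0 0 -40 0; 1 0 0 -40 0; 1 0 0 -15 0; 1 0 0 -10 0; 1 0 0 0 0' && python3 - <<'E'
from h import *
a=r.capture("scene")["pixels"]; b=r.capture("top")["pixels"]
A=cv2.resize(a[120:270,220:400],None,fx=2.2,fy=2.2,interpolation=cv2.INTER_CUBIC);B=cv2.resize(b[150:300,200:380],None,fx=2.2,fy=2.2,interpolation=cv2.INTER_CUBIC)
cv2.imwrite("pics/g1.png",np.hstack([A,B])[:,:,::-1])
E
```

```text
time_s: 2.08
tcp_pos: [0.5046, 0.2798, 0.126]
ee_rot: [[0.714, -0.7, 0.001], [-0.7, -0.714, 0.0], [0.0, -0.001, -1.0]]
wrist_force: [-0.1, -0.8, 0.2]
gripper_width: 1.001
gripper_force: 0.0
```

View pics/g1.png

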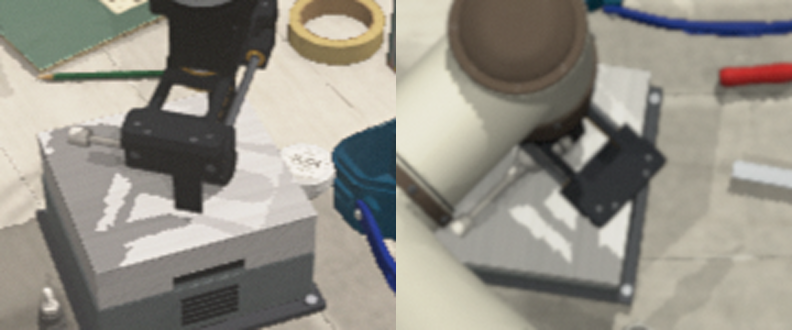

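The fingers straddle the sleeve (scene finger at (187,190) in the crop) and nothing touches. Close and lift.

```bash
python3 -m jog '1 0 0 -3 0; 0.3 0 0 0 0; 0.3 0 0 0 0; 0.3 0 0 0 0; 0.3 0 0 0 0' && python3 -m jog '0.3 0 0 0 0; 0.3 0 0 10 0; 0.3 0 0 20 0; 0.3 0 0 20 0; 0.3 0 0 0 0'
```

```text
time_s: 2.8
tcp_pos: [0.5046, 0.2792, 0.1226]
ee_rot: [[0.714, -0.701, 0.0], [-0.701, -0.714, 0.0], [0.0, -0.0, -1.0]]
wrist_force: [-0.4, -0.1, -0.2]
gripper_width: 0.634
gripper_force: 0.0
time_s: 3.42
tcp_pos: [0.5049, 0.2796, 0.1737]
ee_rot: [[0.714, -0.701, 0.002], [-0.701, -0.714, 0.002], [-0.0, -0.003, -1.0]]
wrist_force: [0.4, -0.2, -5.5]
gripper_width: 0.449
gripper_force: 29.8
```

```bash
python3 -m jog '0.3 -5 -12 5 0; 0.3 -12 -30 0 0; 0.3 -16 -40 0 0; 0.3 -17 -40 0 0; 0.3 -16 -40 0 0' && python3 -m jog '0.3 -16 -40 0 0; 0.3 -12 -25 -10 0; 0.3 -6 -13 -30 0; 0.3 0 0 -40 0; 0.3 0 0 -40 0' && python3 -m jog '0.3 0 0 -20 0; 0.3 0 0 -10 0; 0.3 0 0 -5 0; 0.3 0 0 -5 0; 0.3 0 0 0 0'
```

```text
time_s: 4.05
tcp_pos: [0.4364, 0.1149, 0.1766]
ee_rot: [[0.713, -0.701, -0.002], [-0.701, -0.713, -0.001], [-0.001, 0.003, -1.0]]
wrist_force: [0.0, -0.8, -4.5]
gripper_width: 0.444
gripper_force: 29.8
time_s: 4.68
tcp_pos: [0.4036, 0.0382, 0.0567]
ee_rot: [[0.713, -0.701, 0.0], [-0.701, -0.713, 0.0], [0.0, -0.0, -1.0]]
wrist_force: [1.1, 0.4, -4.7]
gripper_width: 0.447
gripper_force: 29.8
time_s: 5.3
tcp_pos: [0.4051, 0.0395, 0.018]
ee_rot: [[0.714, -0.7, 0.001], [-0.7, -0.714, 0.001], [0.001, -0.001, -1.0]]
wrist_force: [0.4, 0.3, -4.9]
gripper_width: 0.443
gripper_force: 29.9
```

```bash
python3 -m jog '0.3 0 0 -2 0; 0.3 0 0 -2 0; 0.3 0 0 0 0' && python3 -m jog '0.62 0 0 0 0; 0.62 0 0 0 0; 0.62 0 0 0 0' && python3 -m jog '0.62 0 0 10 0; 0.62 0 0 30 0; 0.62 0 0 50 0; 0.62 0 0 0 0'
```

```text
time_s: 5.68
tcp_pos: [0.4054, 0.0392, 0.0169]
ee_rot: [[0.714, -0.7, 0.002], [-0.7, -0.714, 0.0], [0.002, -0.002, -1.0]]
wrist_force: [-7.1, -2.1, 32.6]
gripper_width: 0.449
gripper_force: 30.0
time_s: 6.05
tcp_pos: [0.4048, 0.0394, 0.0137]
ee_rot: [[0.714, -0.7, 0.001], [-0.7, -0.714, 0.0], [0.0, -0.001, -1.0]]
wrist_force: [-0.4, -0.1, -0.3]
gripper_width: 0.605
gripper_force: 0.0
time_s: 6.55
tcp_pos: [0.4072, 0.0405, 0.1073]
ee_rot: [[0.714, -0.7, 0.009], [-0.7, -0.714, 0.004], [0.003, -0.009, -1.0]]
wrist_force: [0.2, -0.3, 0.3]
gripper_width: 0.619
gripper_force: 0.0
```

```bash
python3 - <<'E'
from h import *
import pickle
kt,ks=pickle.load(open("k.pkl","rb"))
print(r.sense()["joints"])
for n,k,box in(("top0",kt,(390,220,450,255)),("scene0",ks,(350,325,405,395))):
    im=cv2.imread(f"pics/{n}.png"); x0,y0,x1,y1=box
    hsv=cv2.cvtColor(im,cv2.COLOR_BGR2HSV)[y0:y1,x0:x1]
    m=((hsv[...,0]<18)&(hsv[...,1]>120)&(hsv[...,2]>60)).astype(np.uint8)
    nn,l,st,ce=cv2.connectedComponentsWithStats(m); i=1+st[1:,4].argmax()
    c=ce[i]+[x0,y0]
    rect=cv2.minAreaRect(np.argwhere(l==i)[:,::-1].astype(np.float32)+[x0,y0])
    bp=cv2.boxPoints(rect)
    print(n,c,rect); 
    for z in(.012,.024): print(z,np.round([onz(k,p,z)[:2]*1000 for p in bp]).tolist(),onz(k,c,z)*1000)
    pickle.dump(c,open(n+".p","wb"))
X=tri(kt,pickle.load(open("top0.p","rb")),ks,pickle.load(open("scene0.p","rb")));print(X*1000)
E
```

```text
[ 28.69094116   9.20775271 -38.61329018   0.05720071 -41.62117504
  16.84496451]Traceback (most recent call last):
  File "<stdin>", line 11, in <module>
cv2.error: OpenCV(4.12.0) /io/opencv/modules/imgproc/src/convhull.cpp:143: error: (-215:Assertion failed) total >= 0 && (depth == CV_32F || depth == CV_32S) in function 'convexHull'
```

```bash
python3 - <<'E'
from h import *
import pickle
kt,ks=pickle.load(open("k.pkl","rb"))
C=[]
for n,k,box in(("top0",kt,(390,220,450,255)),("scene0",ks,(350,325,405,395))):
    im=cv2.imread(f"pics/{n}.png"); x0,y0,x1,y1=box
    hsv=cv2.cvtColor(im,cv2.COLOR_BGR2HSV)[y0:y1,x0:x1]
    m=((hsv[...,0]<18)&(hsv[...,1]>120)&(hsv[...,2]>60)).astype(np.uint8)
    nn,l,st,ce=cv2.connectedComponentsWithStats(m); i=1+st[1:,4].argmax()
    c=ce[i]+[x0,y0]; C.append(c)
    rect=cv2.minAreaRect((np.argwhere(l==i)[:,::-1]+[x0,y0]).astype(np.float32))
    bp=cv2.boxPoints(rect)
    print(n,c,rect)
    for z in(.012,.024): print(z,np.round([onz(k,p,z)[:2]*1000 for p in bp]).tolist(),onz(k,c,z)*1000)
print(tri(kt,C[0],ks,C[1])*1000)
E
```

```text
top0 [422.36097561 238.67560976] ((422.4519958496094, 238.76397705078125), (40.33866882324219, 10.285914421081543), 10.30484676361084)
0.012 [[459.0, 24.0], [480.0, 20.0], [464.0, -61.0], [443.0, -56.0]] [461.54530573 -18.06181027  12.        ]
0.024 [[457.0, 26.0], [478.0, 21.0], [462.0, -58.0], [442.0, -53.0]] [459.91829456 -15.85872215  24.        ]
scene0 [381.79365079 362.35846561] ((381.7637023925781, 362.380126953125), (53.13229751586914, 15.47623062133789), 65.55604553222656)
0.012 [[463.0, 31.0], [490.0, 30.0], [470.0, -63.0], [445.0, -61.0]] [466.54241602 -17.41109515  12.        ]
0.024 [[458.0, 24.0], [485.0, 23.0], [465.0, -68.0], [440.0, -67.0]] [461.61555221 -23.21143419  24.        ]
[463.11413207 -18.35286992  15.19754917]
```

```bash
python3 -m jog '0.52 10 -6 0 -9.5; 0.52 10 -6 0 -9.5; 0.52 10 -6 0 -9.5; 0.52 10 -7 0 -9.5; 0.52 10 -7 0 -9.5' && python3 -m jog '0.52 8 -5 0 -9.4; 0.52 0 0 -25 0; 0.52 0 0 -25 0; 0.52 0 0 0 0' && python3 - <<'E'
from h import *
a=r.capture("scene")["pixels"]; b=r.capture("top")["pixels"]
A=cv2.resize(a[230:430,270:470],None,fx=2,fy=2,interpolation=cv2.INTER_CUBIC);B=cv2.resize(b[150:350,300:500],None,fx=2,fy=2,interpolation=cv2.INTER_CUBIC)
cv2.imwrite("pics/g2.png",np.hstack([A,B])[:,:,::-1])
E
```

```text
time_s: 7.18
tcp_pos: [0.4543, 0.0068, 0.103]
ee_rot: [[-0.04, -0.999, -0.001], [-0.999, 0.04, -0.0], [0.0, 0.001, -1.0]]
wrist_force: [-0.5, 0.1, 0.3]
gripper_width: 0.521
gripper_force: 0.0
time_s: 7.68
tcp_pos: [0.4607, 0.0015, 0.0517]
ee_rot: [[-0.198, -0.98, -0.006], [-0.98, 0.198, -0.002], [0.003, 0.005, -1.0]]
wrist_force: [0.7, 0.3, 0.5]
gripper_width: 0.52
gripper_force: 0.0
```

View pics/g2.png

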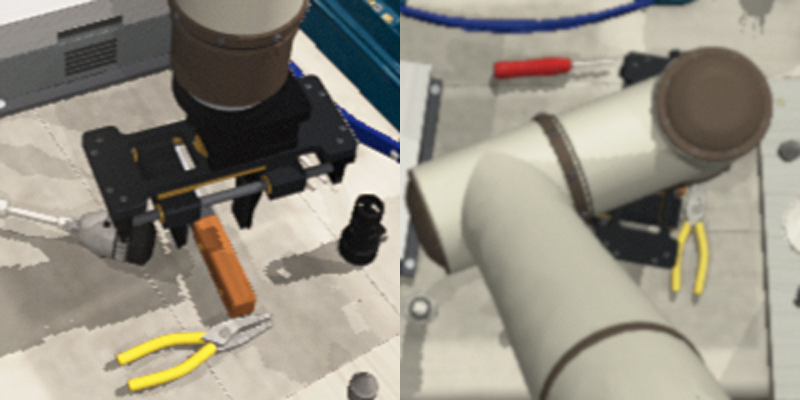

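The fingers straddle the handle front (crop (210,215)); chuck lies on the table left, holder clear at right. Move 4 mm right, down, grip.

```bash
python3 -m jog '0.52 3 0 -20 0; 0.52 0 0 -14 0; 0.52 0 0 -4 0; 0.52 0 0 0 0; 0.1 0 0 0 0' && python3 -m jog '0.1 0 0 0 0; 0.1 0 0 0 0; 0.1 0 0 0 0; 0.1 0 0 0 0'
```

```text
time_s: 8.4
tcp_pos: [0.4661, 0.0024, 0.0163]
ee_rot: [[-0.197, -0.98, 0.002], [-0.98, 0.197, 0.001], [-0.001, -0.002, -1.0]]
wrist_force: [0.8, 0.0, 0.0]
gripper_width: 0.472
gripper_force: 0.0
time_s: 8.9
tcp_pos: [0.466, 0.0023, 0.0159]
ee_rot: [[-0.197, -0.98, 0.001], [-0.98, 0.197, 0.0], [-0.0, -0.001, -1.0]]
wrist_force: [-0.5, -0.4, 3.1]
gripper_width: 0.249
gripper_force: 30.0
```

```bash
python3 -m jog '0.1 0 0 15 0; 0.1 0 0 25 0; 0.1 0 0 20 2.7; 0.1 -10 20 0 0; 0.1 -11 33 0 0' && python3 -m jog '0.1 0 0 0 0; 0.1 0 0 0 0' && python3 - <<'E'
from h import *
a=r.capture("scene")["pixels"]; b=r.capture("top")["pixels"]
A=cv2.resize(a[200:350,250:400],None,fx=2.66,fy=2.66,interpolation=cv2.INTER_CUBIC);B=cv2.resize(b[160:310,270:420],None,fx=2.66,fy=2.66,interpolation=cv2.INTER_CUBIC)
cv2.imwrite("pics/g3.png",np.hstack([A,B])[:,:,::-1])
E
```

```text
time_s: 9.52
tcp_pos: [0.4437, 0.055, 0.0753]
ee_rot: [[-0.153, -0.988, -0.001], [-0.988, 0.153, -0.0], [0.0, 0.001, -1.0]]
wrist_force: [-0.3, 1.2, -0.7]
gripper_width: 0.253
gripper_force: 30.0
time_s: 9.78
tcp_pos: [0.4442, 0.055, 0.0752]
ee_rot: [[-0.15, -0.989, -0.001], [-0.989, 0.15, -0.0], [0.001, 0.001, -1.0]]
wrist_force: [0.0, -0.9, -1.6]
gripper_width: 0.253
gripper_force: 30.0
```

View pics/g3.png

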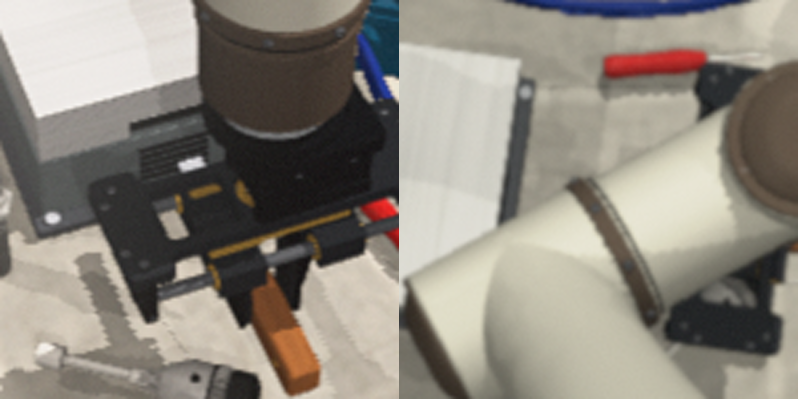

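```bash
python3 - <<'E'
from h import *
import pickle
kt,ks=pickle.load(open("k.pkl","rb"))
u=np.array([.1503,.9886,0]);v=np.array([-.9886,.1503,0]);t=np.array([.4442,.055,.0712])+.1168*u
W=np.array([.4817,.2973,0])
f=lambda X:np.round((proj(ks,X)-[250,200])*2.66).tolist()
print("tip",[f(t+s*.008*v+[0,0,.0015]) for s in(-1,0,1)])
print("handle rear top",[f(t-.185*u+s*.011*v+[0,0,.012]) for s in(-1,1)], "bottom",[f(t-.185*u+s*.011*v-[0,0,.012]) for s in(-1,1)])
for z in(.065,.079):print("gap",z,[f(W-.088*u+s*.031*v+[0,0,z]) for s in(-1,1)])
E
```

```text
tip [[202.0, 163.0], [190.0, 166.0], [179.0, 169.0]]
handle rear top [[325.0, 376.0], [289.0, 388.0]] bottom [[322.0, 400.0], [287.0, 411.0]]
gap 0.065 [[213.0, 119.0], [126.0, 143.0]]
gap 0.079 [[213.0, 105.0], [125.0, 129.0]]
```

Scene crop: the blade tip shows at about (192,160), within ~3 mm of the predicted (190,166), right in front of the gap (126–213). The fit has ±5 mm to spare, so I insert.

```bash
python3 -m jog '0.1 2 13 -1 0; 0.1 2 13 0 0; 0.1 2 13 0 0; 0.1 1 6 0 0; 0.1 0 0 0 0' && python3 -m jog '0.1 1 6 0 0; 0.1 1 6 0 0; 0.1 1 6 0 0; 0.1 0 2 0 0; 0.1 0 0 0 0'; python3 - <<'E'
from h import *
a=r.capture("scene")["pixels"]
A=cv2.resize(a[190:350,250:410],None,fx=3.75,fy=3.75,interpolation=cv2.INTER_CUBIC)
cv2.imwrite("pics/g4.png",A[:,:,::-1])
E
```

```text
time_s: 10.5
tcp_pos: [0.4516, 0.1008, 0.0745]
ee_rot: [[-0.15, -0.989, -0.0], [-0.989, 0.15, -0.0], [0.0, 0.0, -1.0]]
wrist_force: [0.2, -0.2, -0.6]
gripper_width: 0.249
gripper_force: 30.0
time_s: 11.12
tcp_pos: [0.4545, 0.1203, 0.0745]
ee_rot: [[-0.151, -0.989, -0.0], [-0.989, 0.151, -0.0], [0.0, 0.0, -1.0]]
wrist_force: [0.4, 0.2, -0.7]
gripper_width: 0.248
gripper_force: 30.0
```

View pics/g4.png

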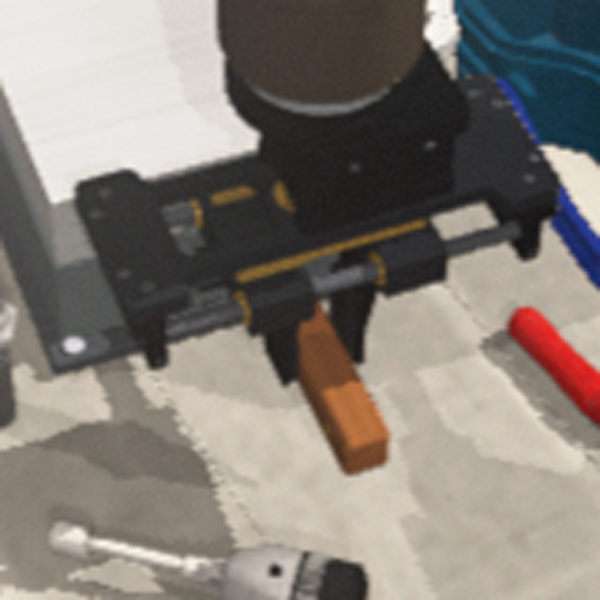

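Handle level in the grip, blade in the gap without contact force. Now lift along the cover's arc.

```bash
python3 -m jog '0.1 0 0 4 0; 0.1 0 0 4 0; 0.1 0 1 9 0; 0.1 0 2 9 0; 0.1 0 2 9 0' && python3 -m jog '0.1 0 2 9 0; 0.1 0 4 12 0; 0.1 1 5 12 0; 0.1 0 0 0 0; 0.1 0 0 0 0'; python3 - <<'E'
from h import *
a=r.capture("scene")["pixels"];b=r.capture("top")["pixels"]
A=cv2.resize(a[130:330,220:420],None,fx=2,fy=2,interpolation=cv2.INTER_CUBIC);B=cv2.resize(b[140:340,190:390],None,fx=2,fy=2,interpolation=cv2.INTER_CUBIC)
cv2.imwrite("pics/g5.png",np.hstack([A,B])[:,:,::-1])
E
```

```text
time_s: 11.8
tcp_pos: [0.4544, 0.1251, 0.1102]
ee_rot: [[-0.151, -0.989, -0.0], [-0.989, 0.151, -0.0], [0.0, 0.0, -1.0]]
wrist_force: [0.9, -0.0, -3.5]
gripper_width: 0.248
gripper_force: 30.0
time_s: 12.42
tcp_pos: [0.4554, 0.1363, 0.1426]
ee_rot: [[-0.151, -0.989, -0.0], [-0.989, 0.151, 0.0], [-0.0, 0.0, -1.0]]
wrist_force: [-0.0, 0.5, -0.5]
gripper_width: 0.248
gripper_force: 30.0
```

View pics/g5.png

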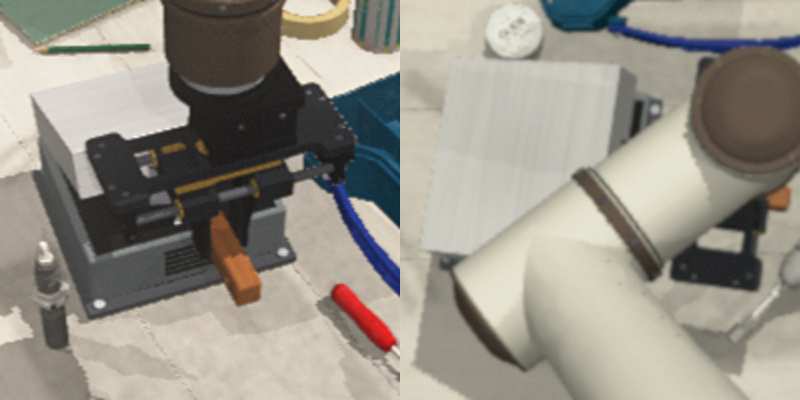

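The cover stands lifted by about 0.36 rad on the blade and the handle is still level in the jaws. Continue along the arc.

```bash
python3 -m jog '0.1 1 7 10 0; 0.1 1 7 11 0; 0.1 1 9 10 0; 0.1 2 9 11 0; 0.1 1 10 9 0' && python3 -m jog '0.1 2 11 9 0; 0.1 2 14 9 0; 0.1 2 15 8 0; 0.1 2 15 5 0; 0.1 0 0 0 0'
```

```text
time_s: 13.15
tcp_pos: [0.4618, 0.1791, 0.1945]
ee_rot: [[-0.151, -0.989, 0.001], [-0.989, 0.151, 0.0], [-0.001, -0.001, -1.0]]
wrist_force: [-0.3, 0.8, -2.3]
gripper_width: 0.251
gripper_force: 30.0
time_s: 13.78
tcp_pos: [0.4702, 0.2349, 0.225]
ee_rot: [[-0.149, -0.989, 0.002], [-0.989, 0.149, 0.001], [-0.002, -0.001, -1.0]]
wrist_force: [-0.4, 0.1, -1.6]
gripper_width: 0.253
gripper_force: 30.0
```

```bash
python3 -m jog '0.1 1 5 -7 0; 0.1 2 12 -8 0; 0.1 2 15 0 0; 0.1 2 15 0 0; 0.1 2 15 0 0' && python3 -m jog '0.1 2 15 0 0; 0.1 2 15 0 0; 0.1 2 15 0 0; 0.1 2 12 0 0; 0.1 0 0 0 0'; python3 - <<'E'
from h import *
a=r.capture("scene")["pixels"];b=r.capture("top")["pixels"]
cv2.imwrite("pics/s6.png",a[:,:,::-1]);cv2.imwrite("pics/t6.png",b[:,:,::-1])
E
```

```text
time_s: 14.4
tcp_pos: [0.4786, 0.2963, 0.2094]
ee_rot: [[-0.151, -0.989, -0.0], [-0.989, 0.151, -0.0], [0.0, 0.0, -1.0]]
wrist_force: [0.3, -1.5, -0.6]
gripper_width: 0.247
gripper_force: 30.0
time_s: 15.02
tcp_pos: [0.4868, 0.3535, 0.2095]
ee_rot: [[-0.15, -0.989, 0.001], [-0.989, 0.15, 0.001], [-0.001, -0.0, -1.0]]
wrist_force: [-0.4, -0.0, -1.8]
gripper_width: 0.249
gripper_force: 30.0
```

```bash
python3 -m jog '0.1 -1 -10 0 0; 0.1 -4 -30 0 0; 0.1 -6 -40 0 0; 0.1 -4 -45 0 0; 0.1 2 -45 0 0' && python3 -m jog '0.1 4 -45 0 0; 0.1 4 -45 -20 0; 0.1 3 -40 -40 0; 0.1 1 -23 -40 0; 0.1 0 0 -40 0' && python3 -m jog '0.1 0 0 -30 0; 0.1 0 0 -12 0; 0.1 0 0 -6 0; 0.1 0 0 0 0'; python3 - <<'E'
from h import *
a=r.capture("scene")["pixels"];b=r.capture("top")["pixels"]
cv2.imwrite("pics/s7.png",a[:,:,::-1]);cv2.imwrite("pics/t7.png",b[:,:,::-1])
E
```

```text
time_s: 15.75
tcp_pos: [0.4727, 0.18, 0.21]
ee_rot: [[-0.151, -0.989, 0.001], [-0.989, 0.151, 0.0], [-0.001, -0.0, -1.0]]
wrist_force: [0.9, -0.6, -0.4]
gripper_width: 0.252
gripper_force: 30.0
time_s: 16.38
tcp_pos: [0.485, 0.0269, 0.0691]
ee_rot: [[-0.154, -0.988, 0.001], [-0.988, 0.154, 0.0], [-0.001, -0.001, -1.0]]
wrist_force: [1.6, 0.3, -1.0]
gripper_width: 0.249
gripper_force: 30.0
time_s: 16.88
tcp_pos: [0.4861, 0.0294, 0.0222]
ee_rot: [[-0.151, -0.989, 0.001], [-0.989, 0.151, 0.0], [-0.001, -0.001, -1.0]]
wrist_force: [0.0, 0.3, -0.3]
gripper_width: 0.25
gripper_force: 30.0
```

```bash
python3 -m jog '0.1 0 0 -4 0; 0.1 0 0 -1.5 0; 0.1 0 0 0 0' && python3 -m jog '0.42 0 0 0 0; 0.42 0 0 0 0; 0.42 0 0 0 0; 0.42 0 0 15 0; 0.42 0 0 40 0' && python3 -m jog '0.42 0 0 50 0; 0.42 0 0 50 0; 0.42 0 0 30 0; 0.42 0 -40 0 0; 0.42 0 -40 0 0' ; python3 -m jog '0.42 -20 -55 0 0; 0.42 -20 -50 0 0; 0.42 0 0 0 0'; python3 - <<'E'
from h import *
kt,ks,b,a=cams()
a=cv2.resize(a[130:400,220:470],None,fx=1.6,fy=1.6,interpolation=cv2.INTER_CUBIC);b=cv2.resize(b[120:330,170:420],None,fx=1.6,fy=1.6,interpolation=cv2.INTER_CUBIC)
print(a.shape,b.shape)
o=np.zeros((432,800,3),np.uint8);o[:a.shape[0],:400]=a;o[:b.shape[0],400:]=b
cv2.imwrite("pics/g8.png",o[:,:,::-1])
E
```

```text
time_s: 17.35
tcp_pos: [0.4856, 0.0292, 0.016]
ee_rot: [[-0.151, -0.989, -0.0], [-0.989, 0.151, -0.0], [0.0, 0.0, -1.0]]
wrist_force: [-0.3, 0.3, -1.1]
gripper_width: 0.252
gripper_force: 30.0
time_s: 17.98
tcp_pos: [0.4841, 0.0286, 0.0701]
ee_rot: [[-0.151, -0.989, -0.005], [-0.989, 0.151, -0.002], [0.003, 0.005, -1.0]]
wrist_force: [1.2, -0.1, 0.8]
gripper_width: 0.418
gripper_force: 0.0
time_s: 18.6
tcp_pos: [0.4855, -0.0513, 0.2017]
ee_rot: [[-0.149, -0.989, 0.002], [-0.989, 0.149, 0.001], [-0.001, -0.001, -1.0]]
wrist_force: [0.4, -0.0, 0.3]
gripper_width: 0.422
gripper_force: 0.0
time_s: 18.98
tcp_pos: [0.4438, -0.1582, 0.201]
ee_rot: [[-0.156, -0.988, -0.001], [-0.988, 0.156, 0.0], [0.0, 0.001, -1.0]]
wrist_force: [-0.2, -0.2, 0.0]
gripper_width: 0.421
gripper_force: 0.0
(432, 400, 3) (336, 400, 3)
```

View pics/g8.png

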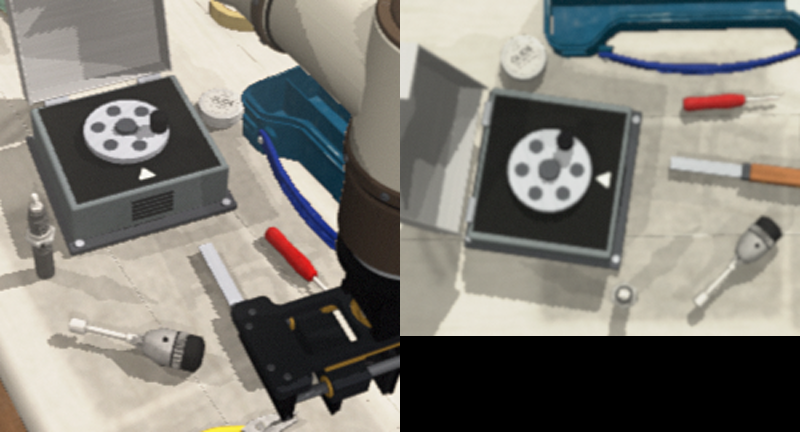

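Cover stands open, chuck and scraper lie on the table, bystanders in place. Knob top at top-image px (273,208), wheel disc centre (263,226), arrow (297,232); scene knob (319,204).

```bash
python3 - <<'E'
from h import *
import pickle
kt,ks=pickle.load(open("k.pkl","rb"))
u=np.array([.1503,.9886]);v=np.array([-.9886,.1503]);W=np.array([.4817,.2973])
c=r.capture("top");g=cv2.cvtColor(c["pixels"],cv2.COLOR_RGB2GRAY)
s=r.capture("scene");gs=cv2.cvtColor(s["pixels"],cv2.COLOR_RGB2GRAY)
# wheel disc (bright blob), both views
for n,k,im,sd in(("top",kt,g,(263,236)),("scene",ks,gs,(290,213))):
    m=(im>130).astype(np.uint8); 
    x0,y0,x1,y1=(222,180,292,270) if n=="top" else (262,185,332,235)
    sub=m[y0:y1,x0:x1]; nn,l,st,ce=cv2.connectedComponentsWithStats(sub); 
    cand=[i for i in range(1,nn) if 200<st[i,4]<3000]; i=max(cand,key=lambda i:st[i,4])
    p=(np.argwhere(l==i)[:,::-1]+[x0,y0]).astype(np.float32); h=cv2.convexHull(p)
    (cx,cy),ax,an=cv2.fitEllipse(h); print(n,st[i],"ellipse",cx,cy,ax,an, "centre",onz(k,(cx,cy),.078)*1000)
    md=(im<45).astype(np.uint8)
print("wheel est",W*1000)
for q,k in(((273.1,208.1),kt),((319.4,204.4),ks)):
    X=onz(k,q,.101)[:2]; d=X-W; print("knob",X*1000,"rad",np.linalg.norm(d)*1000,"winder angle",np.degrees(np.arctan2(d@v,d@u)))
print("tri",tri(kt,(273.1,208.1),ks,(319.4,204.4))*1000)
for q,k in(((296.9,232.5),kt),((220+146/1.6,130+174/1.6),ks)): d=onz(k,q,.065)[:2]-W; print("arrow u,v",d@u*1000,d@v*1000)
print("knob profile top rows");print(g[200:217,264:283])
E
```

```text
top [  15   21   53   51 1606] ellipse 262.9985656738281 226.01844787597656 (50.96364212036133, 51.925960540771484) 71.83158111572266 centre [481.3275371 300.0854976  78.       ]
scene [  10    8   54   37 1136] ellipse 298.848388671875 211.04208374023438 (37.85429000854492, 53.653602600097656) 90.94322204589844 centre [485.57819267 298.18670102  78.        ]
wheel est [481.7 297.3]
knob [511.78200394 279.10904523] rad 35.154484727992006 winder angle -112.51720470373256
knob [515.7324858  273.52502619] rad 41.514569358098335 winder angle -116.29335256711698
tri [515.32775454 278.4113195   96.41091888]
arrow u,v -63.14383953818377 2.4690335102591225
arrow u,v -62.17436945425283 -4.685427961534004
knob profile top rows
[[ 95  93  94  89  81  68  48  38  35  35  34  35  36  35  37  33  36  36
   34]
 [169 171 168 162 149 122  78  45  32  32  36  35  35  35  37  36  33  31
   36]
 [202 203 201 197 182 145  90  46  37  35  39  36  35  35  35  34  34  35
   34]
 [207 207 206 199 174 127  75  43  37  36  37  36  37  36  33  34  36  33
   34]
 [206 207 204 185 144  91  49  38  36  38  37  38
[... 304 characters left out ...]
  35  34  36  38  35  35  48 101 155 174 159
  118]
 [208 209 198 155  85  40  35  36  38  35  37  34  33  50 102 162 192 192
  165]
 [208 208 200 166 106  52  37  34  37  35  35  35  34  60 124 177 205 211
  199]
 [211 210 205 183 131  69  35  32  37  33  33  27  37  89 155 200 218 220
  216]
 [216 216 209 185 138  85  50  34  31  25  25  40  71 123 182 214 221 220
  220]
 [220 219 213 186 148 119  94  72  57  55  59  79 115 150 191 218 222 221
  221]
 [219 216 209 185 158 144 135 120 110 107 109 126 144 165 193 218 221 222
  221]
 [217 202 185 170 157 154 152 148 144 143 145 148 156 167 194 218 222 222
  222]
 [216 193 168 159 155 156 156 156 157 157 155 156 159 173 200 219 222 222
  221]]
```

```bash
python3 -m jog '0.46 6 30 0 0; 0.46 9 55 0 0; 0.46 9 55 0 0; 0.46 9 55 0 0; 0.46 9 55 0 0' && python3 -m jog '0.46 9 55 0 0; 0.46 9 55 0 0; 0.46 6 45 0 0; 0.46 4 29 0 0; 0.46 0 0 0 0' && python3 - <<'E'
from h import *
a=-35.;st=423.6/35
p=[38*np.array([np.cos(np.radians(a-st*i)),np.sin(np.radians(a-st*i))]) for i in range(36)]
print("target",[482.5+p[0][0],298+p[0][1]]); print("tcp",r.sense()["tcp_pos"])
P=np.round(p); 
for i in range(35): print(i,(P[i+1]-P[i]).astype(int).tolist(),end=" ;" if (i+1)%5 else "\n")
E
```

```text
time_s: 19.8
tcp_pos: [0.4875, 0.0975, 0.2012]
ee_rot: [[-0.148, -0.989, 0.001], [-0.989, 0.148, 0.0], [-0.0, -0.001, -1.0]]
wrist_force: [1.3, -0.5, 0.7]
gripper_width: 0.466
gripper_force: 0.0
time_s: 20.42
tcp_pos: [0.515, 0.2815, 0.2003]
ee_rot: [[-0.146, -0.989, -0.0], [-0.989, 0.146, -0.0], [0.0, 0.0, -1.0]]
wrist_force: [0.1, -1.4, 0.9]
gripper_width: 0.459
gripper_force: 0.0
target [np.float64(513.6277776829817), np.float64(276.20409541866024)]
tcp [0.51498333 0.28150184 0.20034099]
0 [-5, -6] ;1 [-7, -5] ;2 [-7, -3] ;3 [-8, -2] ;4 [-8, 0]
5 [-8, 2] ;6 [-7, 3] ;7 [-6, 5] ;8 [-6, 6] ;9 [-4, 7]
10 [-2, 7] ;11 [-1, 8] ;12 [1, 8] ;13 [2, 8] ;14 [4, 7]
15 [6, 6] ;16 [6, 4] ;17 [8, 3] ;18 [8, 2] ;19 [8, 0]
20 [7, -2] ;21 [8, -4] ;22 [6, -4] ;23 [5, -6] ;24 [4, -8]
25 [2, -7] ;26 [1, -8] ;27 [-1, -8] ;28 [-3, -8] ;29 [-4, -6]
30 [-6, -6] ;31 [-6, -5] ;32 [-8, -3] ;33 [-8, -1] ;34 [-8, 0]
```

```bash
python3 -m jog '0.46 -1 -4 -40 0; 0.46 0 -1 -40 0; 0.46 0 0 -20 0; 0.46 0 0 -7 0; 0.46 0 0 0 0' && python3 -m jog '0.1 0 0 0 0; 0.1 0 0 0 0; 0.1 0 0 0 0; 0.1 0 0 0 0'
```

```text
time_s: 21.05
tcp_pos: [0.5145, 0.2733, 0.0943]
ee_rot: [[-0.15, -0.989, 0.0], [-0.989, 0.15, -0.0], [0.0, -0.0, -1.0]]
wrist_force: [0.4, 0.6, 1.0]
gripper_width: 0.459
gripper_force: 0.0
time_s: 21.55
tcp_pos: [0.5155, 0.2736, 0.095]
ee_rot: [[-0.15, -0.989, 0.002], [-0.989, 0.15, 0.001], [-0.001, -0.002, -1.0]]
wrist_force: [2.2, -0.9, 2.2]
gripper_width: 0.242
gripper_force: 30.0
```

```bash
python3 -m jog '0.1 -5 -6 0 0; 0.1 -7 -5 0 0; 0.1 -7 -3 0 0; 0.1 -8 -2 0 0; 0.1 -8 0 0 0'
```

```text
time_s: 22.18
tcp_pos: [0.479, 0.2563, 0.0949]
ee_rot: [[-0.151, -0.989, 0.0], [-0.989, 0.151, -0.001], [0.001, -0.0, -1.0]]
wrist_force: [1.5, -2.4, 5.7]
gripper_width: 0.244
gripper_force: 30.0
```

```bash
python3 -m jog '0.1 -8 2 0 0; 0.1 -7 3 0 0; 0.1 -6 5 0 0; 0.1 -6 6 0 0; 0.1 -4 7 0 0' && python3 -m jog '0.1 -2 7 0 0; 0.1 -1 8 0 0; 0.1 1 8 0 0'
```

```text
time_s: 22.8
tcp_pos: [0.4481, 0.2801, 0.0949]
ee_rot: [[-0.151, -0.989, 0.001], [-0.989, 0.151, 0.0], [-0.0, -0.0, -1.0]]
wrist_force: [2.3, -0.6, 4.9]
gripper_width: 0.242
gripper_force: 30.0
time_s: 23.18
tcp_pos: [0.4465, 0.3031, 0.0949]
ee_rot: [[-0.15, -0.989, 0.001], [-0.989, 0.15, -0.0], [0.0, -0.001, -1.0]]
wrist_force: [4.0, -3.3, 5.2]
gripper_width: 0.239
gripper_force: 30.0
```

```bash
python3 -m jog '0.1 2 8 0 0; 0.1 4 7 0 0; 0.1 6 6 0 0; 0.1 6 4 0 0; 0.1 8 3 0 0' && python3 -m jog '0.1 8 2 0 0; 0.1 8 0 0 0; 0.1 7 -2 0 0; 0.1 8 -4 0 0; 0.1 6 -4 0 0'
```

```text
time_s: 23.8
tcp_pos: [0.4718, 0.3303, 0.0949]
ee_rot: [[-0.151, -0.989, -0.002], [-0.989, 0.151, -0.002], [0.002, 0.001, -1.0]]
wrist_force: [-0.7, -3.1, 8.8]
gripper_width: 0.241
gripper_force: 30.0
time_s: 24.42
tcp_pos: [0.5085, 0.3227, 0.0949]
ee_rot: [[-0.151, -0.989, -0.002], [-0.989, 0.151, -0.001], [0.001, 0.002, -1.0]]
wrist_force: [-3.8, -1.2, 8.9]
gripper_width: 0.242
gripper_force: 30.0
```

```bash
python3 -m jog '0.1 5 -6 0 0; 0.1 4 -8 0 0; 0.1 2 -7 0 0; 0.1 1 -8 0 0; 0.1 -1 -8 0 0' && python3 -m jog '0.1 -3 -8 0 0; 0.1 -4 -6 0 0; 0.1 -6 -6 0 0; 0.1 -6 -5 0 0; 0.1 0 0 0 0'
```

```text
time_s: 25.05
tcp_pos: [0.5209, 0.2871, 0.0949]
ee_rot: [[-0.15, -0.989, 0.002], [-0.989, 0.15, 0.002], [-0.003, -0.001, -1.0]]
wrist_force: [0.8, 2.1, 5.9]
gripper_width: 0.238
gripper_force: 30.0
time_s: 25.68
tcp_pos: [0.5007, 0.2601, 0.0948]
ee_rot: [[-0.151, -0.989, -0.001], [-0.989, 0.151, -0.001], [0.001, 0.001, -1.0]]
wrist_force: [-0.3, -2.5, 8.9]
gripper_width: 0.24
gripper_force: 30.0
```

```bash
python3 -m jog '0.1 -8 -3 0 0; 0.1 -8 -1 0 0; 0.1 -6 0 0 0; 0.1 0 0 0 0' && python3 -m jog '0.1 -2 0 0 0; 0.1 0 0 0 0' && python3 -m jog '0.1 -2 0 0 0; 0.1 0 0 0 0'
```

```text
time_s: 26.18
tcp_pos: [0.4784, 0.2564, 0.0948]
ee_rot: [[-0.151, -0.989, -0.001], [-0.989, 0.151, -0.001], [0.001, 0.001, -1.0]]
wrist_force: [-0.6, -0.9, 9.0]
gripper_width: 0.241
gripper_force: 30.0
time_s: 26.42
tcp_pos: [0.477, 0.2566, 0.0949]
ee_rot: [[-0.151, -0.989, -0.001], [-0.989, 0.151, -0.001], [0.001, 0.0, -1.0]]
wrist_force: [-0.5, -1.0, 9.2]
gripper_width: 0.24
gripper_force: 30.0
time_s: 26.68
tcp_pos: [0.4756, 0.2568, 0.0949]
ee_rot: [[-0.15, -0.989, 0.001], [-0.989, 0.15, -0.0], [-0.0, -0.001, -1.0]]
wrist_force: [1.5, -0.8, 8.4]
gripper_width: 0.243
gripper_force: 30.0
```

```bash
python3 -m jog '0.1 -2 0 0 0; 0.1 0 0 0 0' && python3 -m jog '0.1 -1 0 0 0; 0.1 0 0 0 0'
```

```text
time_s: 26.92
tcp_pos: [0.4754, 0.2569, 0.0949]
ee_rot: [[-0.15, -0.989, 0.004], [-0.989, 0.15, 0.001], [-0.001, -0.004, -1.0]]
wrist_force: [8.7, -3.3, 4.0]
gripper_width: 0.243
gripper_force: 30.0
time_s: 27.18
tcp_pos: [0.4754, 0.2569, 0.0949]
ee_rot: [[-0.15, -0.989, 0.006], [-0.989, 0.15, 0.001], [-0.002, -0.005, -1.0]]
wrist_force: [11.3, -3.7, 1.8]
gripper_width: 0.241
gripper_force: 30.0
```

The stop is reached (x stays at 475.4 while the force grows). Relax, release, rise and retreat.

```bash
python3 -m jog '0.1 2.5 0 0 0; 0.45 0 0 0 0; 0.45 0 0 0 0; 0.45 0 0 0 0; 0.45 0 0 0 0' && python3 -m jog '0.45 0 0 20 0; 0.45 0 0 50 0; 0.45 0 0 50 0; 0.45 0 -50 0 0; 0.45 0 -60 0 0' && python3 -m jog '0.45 0 -60 0 0; 0.45 -10 -60 0 0; 0.45 -10 -60 0 0; 0.45 -10 -60 0 0; 0.45 -10 -60 0 0' && python3 -m jog '0.45 0 0 0 0; 0.45 0 0 0 0' && python3 - <<'E'
from h import *
import pickle
kt,ks=pickle.load(open("k.pkl","rb"))
c=r.capture("top");g=cv2.cvtColor(c["pixels"],cv2.COLOR_RGB2GRAY)
u=np.array([.1503,.9886]);v=np.array([-.9886,.1503]);W=np.array([.4813,.3001])
def q(n,uu,vv,z):
    p=proj(kt,np.r_[W+uu*u+vv*v,z]); i=np.round(p).astype(int); print(n,p.round(1),g[i[1]-1:i[1]+2,i[0]-1:i[0]+2].mean())
for a in(180,-116.4,170,200,150): q(f"knob@{a}",.038*np.cos(np.radians(a)),.038*np.sin(np.radians(a)),.101)
x,y=proj(kt,np.r_[W-.038*u,.101]).round().astype(int); print(x,y);print(g[y-9:y+10,x-9:x+10])
t7=cv2.imread("pics/top0.png",0)
for n,(x0,y0,x1,y1) in dict(tin=(232,140,262,172),pen=(343,172,410,196),holder=(428,172,452,226),die=(298,290,324,320),pl=(432,250,460,302)).items():
    d=cv2.absdiff(g,t7)[y0:y1,x0:x1]; print(n,(d>40).mean().round(3))
E
```

```text
time_s: 27.8
tcp_pos: [0.4744, 0.2569, 0.0935]
ee_rot: [[-0.151, -0.989, -0.001], [-0.989, 0.151, -0.001], [0.001, 0.001, -1.0]]
wrist_force: [-0.6, 0.7, -0.3]
gripper_width: 0.444
gripper_force: 0.0
time_s: 28.42
tcp_pos: [0.4749, 0.1468, 0.2145]
ee_rot: [[-0.149, -0.989, 0.001], [-0.989, 0.149, 0.001], [-0.001, -0.001, -1.0]]
wrist_force: [0.2, -0.1, -0.3]
gripper_width: 0.448
gripper_force: 0.0
time_s: 29.05
tcp_pos: [0.4342, -0.1544, 0.2141]
ee_rot: [[-0.15, -0.989, 0.0], [-0.989, 0.15, 0.0], [-0.0, -0.0, -1.0]]
wrist_force: [1.2, -0.7, 0.9]
gripper_width: 0.45
gripper_force: 0.0
time_s: 29.3
tcp_pos: [0.4348, -0.1528, 0.2138]
ee_rot: [[-0.152, -0.988, -0.0], [-0.988, 0.152, 0.0], [-0.0, 0.0, -1.0]]
wrist_force: [-0.0, -0.7, 0.6]
gripper_width: 0.453
gripper_force: 0.0
knob@180 [282.  226.8] 34.333333333333336
knob@-116.4 [273.5 207.8] 186.66666666666666
knob@170 [281.2 230.2] 35.77777777777778
knob@200 [281.8 220. ] 215.66666666666666
knob@150 [277.8 236.4] 158.33333333333334
282 227
[[200 191 192 195 207 215 219 219 219 219 219 219 217 208 173 109  55  37
   33]
 [214 212 213 2
[... 790 characters left out ...]
 38]
 [210 211 202 166 103  48  35  34  36  36  35  38  36  40  62  86  82  53
   37]
 [211 211 205 174 115  56  34  35  37  35  38  38  33  41  65  82  72  48
   47]
 [214 214 209 191 141  75  39  36  36  37  38  33  35  56  92  97  70  43
   55]
 [220 218 212 196 155  92  46  32  32  34  33  30  40  78 114 112  67  38
   47]
 [223 221 214 191 156 115  80  50  35  33  32  43  71 110 127 104  63  37
   38]
 [224 222 214 187 161 144 123  97  78  71  72  87 113 133 121  87  48  35
   36]
 [222 220 204 179 164 156 148 138 129 128 130 134 141 136 109  66  39  37
   37]
 [223 219 199 171 162 160 157 154 153 152 153 153 150 131  95  51  38  37
   38]]
tin 0.01
pen 0.0
holder 0.692
die 0.0
pl 0.137
```

Knob at (282,228), i.e. winder angle ≈175° → wheel ≈7.05, at its stop. Bystanders unchanged where visible; hand in.

```bash
python3 - <<'E'
from h import *
g=cv2.cvtColor(r.capture("top")["pixels"],cv2.COLOR_RGB2GRAY);t=cv2.imread("pics/t7.png",0)
d=(cv2.absdiff(g,t)[140:265,165:220]>40).mean(); print("cover change",d)
if d<.05: print(r.finish_job())
E
```

```text
cover change 0.0
the job is handed in; nothing more can be done
None
```

The job is handed in at about 29 s: the chuck and scraper are on the table, the cover is open at about 1.86 rad, and the wheel is wound to its stop with the knob at the arrow; in the last images I saw no bystander move, though the arm partly hid the holder and pliers in the final one.

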